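# Gather the lab weights in the corner of the tray

## Robot

A 6-joint arm with a two-finger parallel gripper is mounted at the origin on the work surface. World frame = base frame: x ahead of the robot, y to its left, z up, the work surface at z = 0. Lengths are in m, angles in rad, forces in N, time in s.
With the tool pointing down it reaches from about 0.4 to 0.825 m from the base axis. Payload 7 kg.
Tool frame: the origin (TCP) lies at the very end of the fingers, on their centre line; the grasp point (between the pads) lies 19 mm behind it; z points along the fingers, y is the line along which they close (so a half turn about z gives the same grasp; the last joint's range is limited). The gripper opens to 88 mm and grips with 3 to 60 N. Pads are 19 mm wide; open, the fingers measure 130 mm over their backs; the gripper's body (78 mm by 193 mm) begins 47 mm behind the grasp point.
Start: joints at [-0.844, 0.359, 0.012, 0, -1.224, -0.288], TCP at [0.287, -0.611, 0.227] pointing down, gripper open.
Joint ranges: [-3.07, 3.07], [-1.43, 2.12], [-1.02, 1.25], [-3.03, 1.67], [-3.05, -0], [-3.03, 3.03]. Speed limits (rad/s): [2.39, 2.39, 3.01, 3.14, 3.14, 3.14].

## Interface

Orientations are given as [roll, pitch, yaw] about the fixed x, y, z axes, in that order (R = Rz(yaw) Ry(pitch) Rx(roll)).
In Python, from station import arm gives the robot as it stands. The module is installed in compiled form; this text tells all that it offers.
- The arm moves only by the shell command python3 -m crank 'ROWS' [FORCE]. ROWS is JSON, a list of rows, each an object of numbers: "dx", "dy", "dz": the shift along the world's x, y, z in m; "twist": the turn about the world's z in degrees; "grip": the opening, from -1 (shut) to 1 (fully open). A call has exactly 5 rows; each row is the pose to reach, as a shift and turn from the pose commanded when the call began; what a row does not reach only later rows make up. A row lasts 1/12 s, in which the tool goes at most 41.7 mm and 7.16 degrees, less where a joint would pass 70% of its speed; a pose out of reach is approached as far as the arm can. A call with a gripper value outside its range is refused whole. The fingers move at their own pace and stop on an object; FORCE is the grip in N (left out, the last holds). Time passes only in rows, so rows that repeat a pose let the fingers close, or fill a call up. It gives the time, the measured TCP pose, the force, the opening and the grip force at its end, in the units of the state.
- arm.get_state(): the state, without advancing time (a new reading comes with each control period).
- arm.grab_frame(name): name is "side" or "top"; returns the picture (480x640x3 uint8, red, green, blue); there is no depth.
- arm.get_calibration(name): a dict with "fx", "fy", "cx", "cy" (pixels), "k1" (the pictures are not rectified: a ray, as slopes to the right and down, at radius r is drawn at 1 + k1 r^2 times it, then the intrinsics apply), "cam_to_world" (4x4, takes a point from camera to world coordinates). Camera axes: x right, y down, z forward; pixel columns grow to the right and rows downward; lengths in m; the calibration is good to about 2 mm. A picture is of the moment at which its call begins. get_calibration takes no time and is no camera call.
- arm.job_done(): hands the job in; it is judged then, once.
The state is a dict: "t": time; "q": joint angles; "qd": joint speeds; "joint_efforts": joint torques, N m; "eef_pos": TCP position; "ee_rot": TCP orientation; "force": force on the tool from outside, world axes, zero at the start; "moment": the same for the moment, N m; "width": finger opening in m; "gripper_force": force on a finger pad.
Only numpy, scipy, OpenCV 4.12 (cv2) and the standard library are available. Lean on these libraries where they do the work, as an engineer would, in place of code of your own. Each camera call takes 0.05 s, during which the arm holds its last target. There are 200 camera calls.

## Task

Tidy up the spring experiment: lift the brass weight up and off the stand's hook, lower it into the grey tray with the three disc weights and let go of it there. Then take the tray by its handle and tip it up on its opposite corner, by about 30 degrees, until all four weights have slid together into that corner; finish while still holding the tray tilted like this, with the weights at rest in the corner and the tray leaning on nothing but the bench. Leave the other things on the bench where they are.

Things in the scene. Friction and masses are not known exactly. Their poses are not given: they have to be found in the camera images.
- tray: Loose open square tray of smooth grey plastic, 190 x 190 mm, walls 4 mm thick and 42 mm high, about 0.3 kg. Origin: centre of its underside; x, y parallel to its walls, z up. A straight handle sticks out from its -x -y corner, roughly towards the robot. Friction: weights on tray about 0.15, tray on bench 0.6.
- tray_handle (a point): Middle of the tray's handle: (-125, -125, 31) mm in the tray frame. The handle is a bar 100 mm long along the tray's diagonal (about 85 mm of it outside the corner), 16 mm wide, 18 mm high; its underside is 22 mm above the bench.
- tray_corner (a point): The inside bottom corner of the tray opposite the handle: (91, 91, 4) mm in the tray frame. The weights are to be gathered here.
- tray_in (a point): Centre of the tray's inner floor, 4 mm above its underside. Of the three discs one lies near each side corner and one near the middle; the third of the floor next to the handle is empty.
- stand: Fixed laboratory stand: grey base plate 160 x 100 x 18 mm, upright steel rod 12 mm thick and 318 mm high, and on it a level hook arm of 6 mm steel wire pointing along the stand's -x (towards the robot). Origin: on the bench, 60 mm on the -x side of the rod; the base plate runs from 10 mm to the -x side of the origin to 150 mm on the +x side.
- hook (a point): The hollow of the hook, on its axis, where the ring hangs: (-50, 0, 190) mm in the stand's frame, 110 mm from the rod. The arm behind runs at 196 mm height; the upturned tip lies 17 mm farther along the stand's -x, its top at 202 mm. To free the ring raise the weight 10 to 18 mm (best 14), then draw it 40 mm along the stand's -x (100 mm before turning the gripper).
- hung_weight: Brass weight hanging on the hook: cylinder 36 mm across, 32 mm high, with an upright wire ring on top (wire 5 mm, hole 26 mm); 65 mm high in all, about 0.26 kg. Origin: centre of its underside, 133 mm above the bench while hanging; z up. The hook arm runs through the ring along x: grip the cylinder from above or the front, fingers either side of the arm.
- hung_weight_mid (a point): Centre of the hung weight's cylinder, 16 mm above its underside.
- disc_a: One of three like brass disc weights lying in the tray, 34 mm across, 14 mm thick, about 0.1 kg. Origin: centre of its underside.
- disc_a_mid (a point): Centre of that disc, 7 mm above its underside.
- disc_b: One of three like brass disc weights lying in the tray, 34 mm across, 14 mm thick, about 0.1 kg. Origin: centre of its underside.
- disc_b_mid (a point): Centre of that disc, 7 mm above its underside.
- disc_c: One of three like brass disc weights lying in the tray, 34 mm across, 14 mm thick, about 0.1 kg. Origin: centre of its underside.
- disc_c_mid (a point): Centre of that disc, 7 mm above its underside.
- dry_cell: Bystander: upright dark steel battery cylinder, 34 mm across, 61 mm high. Origin: centre of its underside.
- magnet: Bystander: grey bar magnet lying flat, 16 x 80 x 14 mm. Origin: centre of its underside.
- meter: Bystander: black desk meter with a white dial on top and two brass terminals, 100 x 75 x 62 mm. Origin: centre of its underside.
- block: Bystander: wooden friction block, 100 x 60 x 45 mm, with a small wire eye at one end. Origin: centre of its underside.
- rule: Bystander: wooden half-metre rule lying flat, 500 x 30 x 6 mm. Origin: centre of its underside.

How it is judged:
On the way, in this order (a step that is already met when the one before it is completed fails the run):
1. The hung weight is held by the gripper, off and clear of the hook (distance between hung_weight_mid and hook above 0.08 m and contact force between hung_weight and stand below 0.05 N and contact force between the fingers and hung_weight above 0.3 N), for 0.1 s.
2. It is lowered into the tray while still held: its cylinder's centre is inside the walls and less than 50 mm above the tray's underside (x of hung_weight_mid in the frame of tray between -0.092 and 0.092 m and y of hung_weight_mid in the frame of tray between -0.092 and 0.092 m and z of hung_weight_mid in the frame of tray between 0 and 0.05 m and contact force between the fingers and hung_weight above 0.3 N), for 0.1 s.
3. It is let go and lies still in the tray, the tray still level (x of hung_weight_mid in the frame of tray between -0.092 and 0.092 m and y of hung_weight_mid in the frame of tray between -0.092 and 0.092 m and z of hung_weight_mid in the frame of tray between 0 and 0.05 m and contact force between the fingers and hung_weight below 0.05 N and linear speed of hung_weight below 0.05 m/s and angle between tray's own z axis and vertical below 0.12 rad), for 0.2 s.
At the end, for the whole second after the job is handed in: The gripper holds the tray tilted between 20 and 50 degrees, its handle more than 90 mm above the bench, touching no other equipment; all four weights lie inside the tray, at rest, not touched by the fingers, each centre within 100 mm of the inside corner opposite the handle (angle between tray's own z axis and vertical between 0.35 and 0.9 rad and height (world z) of tray_handle above 0.09 m and contact force between the fingers and tray above 0.5 N and linear speed of each of tray, hung_weight, disc_a, disc_b, disc_c below 0.03 m/s and x of each of hung_weight_mid, disc_a_mid, disc_b_mid, disc_c_mid in the frame of tray below 0.092 m and y of each of hung_weight_mid, disc_a_mid, disc_b_mid, disc_c_mid in the frame of tray below 0.092 m and z of hung_weight_mid in the frame of tray between 0 and 0.06 m and distance between each of hung_weight_mid, disc_a_mid, disc_b_mid, disc_c_mid and tray_corner below 0.1 m and contact force between the fingers and hung_weight below 0.1 N and z of disc_a_mid in the frame of tray between 0 and 0.06 m and contact force between the fingers and disc_a below 0.1 N and z of disc_b_mid in the frame of tray between 0 and 0.06 m and contact force between the fingers and disc_b below 0.1 N and z of disc_c_mid in the frame of tray between 0 and 0.06 m and contact force between the fingers and disc_c below 0.1 N and contact force between tray and stand below 0.3 N and contact force between tray and dry_cell below 0.3 N and contact force between tray and magnet below 0.3 N and contact force between tray and meter below 0.3 N and contact force between tray and block below 0.3 N and contact force between tray and rule below 0.3 N); the arm keeps its last pose, push and grip.
It fails at once if A bystander (dry_cell) is pushed more than 30 mm or tipped over (distance of dry_cell from where it was at the start of the episode above 0.03 m or angle between dry_cell's own z axis and vertical above 0.5 rad).
It fails at once if A bystander (magnet) is pushed more than 30 mm or tipped over (distance of magnet from where it was at the start of the episode above 0.03 m or angle between magnet's own z axis and vertical above 0.5 rad).
It fails at once if A bystander (meter) is pushed more than 30 mm or tipped over (distance of meter from where it was at the start of the episode above 0.03 m or angle between meter's own z axis and vertical above 0.5 rad).
It fails at once if A bystander (block) is pushed more than 30 mm or tipped over (distance of block from where it was at the start of the episode above 0.03 m or angle between block's own z axis and vertical above 0.5 rad).
It fails at once if A bystander (rule) is pushed more than 30 mm or tipped over (distance of rule from where it was at the start of the episode above 0.03 m or angle between rule's own z axis and vertical above 0.5 rad).
It also fails if it takes over 54 s, if anything falls off the work surface, if the arm or the gripper's body presses on something with over 40 N, if the wrist force passes 120 N, or if a joint passes its speed limit or range.

## Working session

There is one attempt and no reset: what is moved stays moved. The work goes in short steps, Python scripts to look and compute and a shell command to move; the robot and the scene stay as the last step left them, time stands still between calls to the robot, and variables do not carry over. Pictures are saved under pics/ and viewed, at most 10 in all, crops included, and the job is handed in when it is done.

```bash
mkdir -p pics
python3 - <<'E'
from station import arm
import cv2
for n in("side","top"):
    cv2.imwrite(f"pics/{n}0.png",arm.grab_frame(n)[:,:,::-1]); c=arm.get_calibration(n); print(n,c)
s=arm.get_state();print(s["eef_pos"],s["ee_rot"],s["width"],s["t"])
E
```

```text
side {'fx': 450.6819637874713, 'fy': 450.6819637874713, 'cx': 309.9531604734332, 'cy': 242.44416664376155, 'k1': 0.028391712911079663, 'cam_to_world': array([[-0.69353605, -0.35276674,  0.6281428 , -0.30870874],
       [-0.7202123 ,  0.36053472, -0.59271322,  0.83351177],
       [-0.01737777, -0.86346415, -0.50411077,  0.80734223],
       [ 0.        ,  0.        ,  0.        ,  1.        ]])}
top {'fx': 437.2244961559902, 'fy': 437.2244961559902, 'cx': 320.9129019026522, 'cy': 241.3884637211518, 'k1': -0.000693648444700847, 'cam_to_world': array([[ 0.01041753, -0.9988309 ,  0.04720502,  0.4855515 ],
       [-0.99994191, -0.01053647, -0.00227146,  0.00603737],
       [ 0.00276618, -0.04717861, -0.99888264,  1.18922507],
       [ 0.        ,  0.        ,  0.        ,  1.        ]])}
[ 0.28655464 -0.61068463  0.22572049] [ 3.14012150e+00 -1.42584262e-04 -2.70292667e+00] 0.08732387944416863 0.1
```

View pics/side0.png

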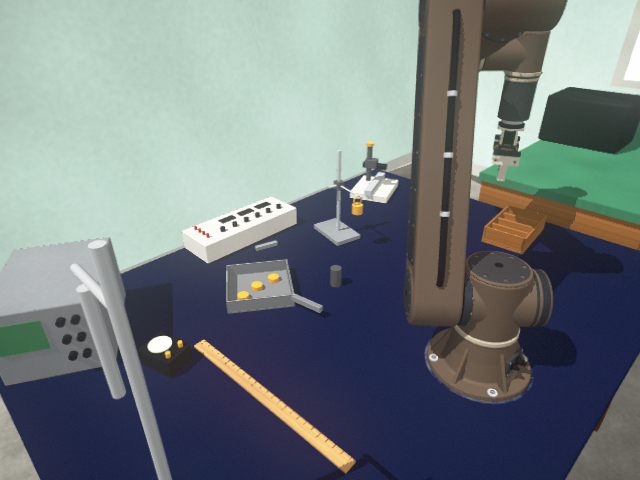

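View pics/top0.png

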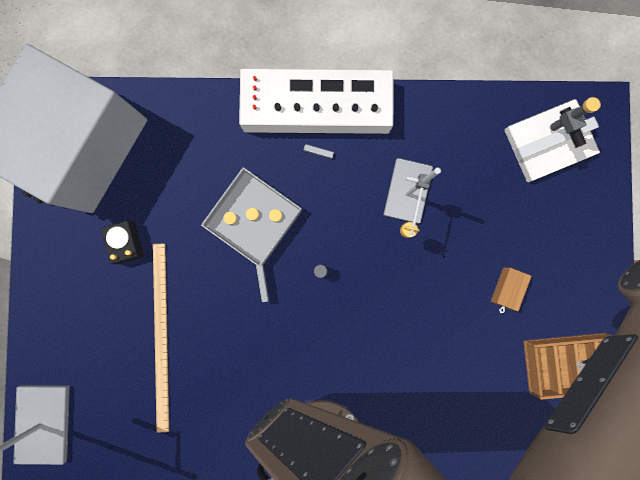

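The top view shows the tray at about (252,215), its handle running (262,265)–(266,300), the weight at (410,230) and the rod top at (437,171). In the side view the tray is at (260,287), its handle end at (321,308) and the weight at (357,208). The dry cell, at top (320,271), is close to the handle. I'll zoom in on both.

Run:
```python
import cv2,numpy as np
s=cv2.imread("pics/side0.png");t=cv2.imread("pics/top0.png")
def c(im,x,y,w,h,W,H): return cv2.resize(im[y:y+h,x:x+w],(W,H),interpolation=cv2.INTER_CUBIC)
a=np.hstack([c(t,195,160,150,150,400,300),c(t,375,145,80,120,200,300),c(s,310,145,80,120,200,300)])
b=c(s,210,245,160,60+0,800,300)
cv2.imwrite("pics/z1.png",np.vstack([a,c(s,210,250,200,75,800,300)]))
```

```text
(no output)
```

View pics/z1.png

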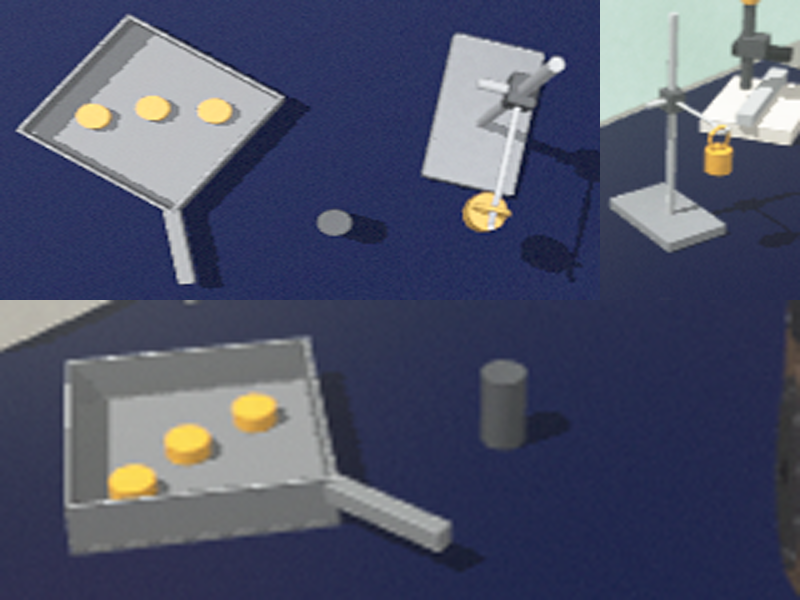

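The zoom shows the tray rim corners, handle end, base-plate corners and weight clearly in both views. Next I triangulate them.

```bash
cat > h.py <<'E'
import cv2,numpy as np
from station import arm
C={n:arm.get_calibration(n) for n in("side","top")}
def ray(n,p):
    c=C[n];K=np.array([[c["fx"],0,c["cx"]],[0,c["fy"],c["cy"]],[0,0,1]])
    u=cv2.undistortPoints(np.array([[p]],float),K,np.array([c["k1"],0,0,0,0]))[0,0]
    T=c["cam_to_world"];d=T[:3,:3]@[u[0],u[1],1];return T[:3,3],d/np.linalg.norm(d)
def tri(pt,ps):
    A=0;b=0;R=[ray("top",pt),ray("side",ps)]
    for o,d in R:
        M=np.eye(3)-np.outer(d,d);A=A+M;b=b+M@o
    x=np.linalg.solve(A,b);return x,max(np.linalg.norm((np.eye(3)-np.outer(d,d))@(x-o)) for o,d in R)
def onz(n,p,z):
    o,d=ray(n,p);return o+d*(z-o[2])/d[2]
E
python3 - <<'E'
from h import *
np.set_printoptions(precision=4,suppress=True)
f=lambda X,Y,X0,Y0,s,x,y:((X-X0+.5)/s-.5+x,(Y-Y0+.5)/s-.5+y)
t1=lambda X,Y:f(X,Y,0,0,400/150,195,160)
t2=lambda X,Y:f(X,Y,400,0,2.5,375,145)
s1=lambda X,Y:f(X,Y,0,300,4,210,250)
s2=lambda X,Y:f(X,Y,600,0,2.5,310,145)
P={}
for n,a,b in [("rimFar",t1(127,17),s1(66,362)),("rimR",t1(284,97),s1(309,340)),("rimL",t1(19,130),s1(67,507)),("rimH",t1(176,208),s1(330,478)),("hend",t1(186,281),s1(440,527)),
 ("d1",t1(93,115),s1(133,478)),("d2",t1(152,107),s1(188,439)),("d3",t1(214,110),s1(255,406)),("cell",t1(334,222),s1(504,374)),
 ("rodtop",t2(557,65),s2(673,15)),("weighttop",t2(486,213),s2(718,148)),("b1",t2(455,35),s2(611,204)),("b2",t2(546,52),s2(651,183)),("b3",t2(515,194),s2(725,231)),("b4",t2(422,177),s2(672,240)),("tip",t2(492,226),s2(721,126)),("clampjoint",t2(519,95),s2(673,98))]:
    print(n,*tri(a,b))
for n,q,z in [("rimFar",t1(127,17),.042),("rimR",t1(284,97),.042),("rimL",t1(19,130),.042),("rimH",t1(176,208),.042),("hend",t1(186,281),.04),("b1",t2(455,35),.018),("b2",t2(546,52),.018),("b3",t2(515,194),.018),("b4",t2(422,177),.018),("wt",t2(486,213),.165),("rodtop",t2(557,65),.318),("tip",t2(492,228),.196),("arm",t2(517,108),.196)]:
    print("z",n,onz("top",q,z))
E
```

```text
rimFar [0.7364 0.2125 0.0393] 0.001953419248721312
rimR [0.6525 0.0485 0.0238] 0.012768456201143821
rimL [0.6161 0.3126 0.0206] 0.014416440822335133
rimH [0.5324 0.1498 0.0037] 0.02422349307627396
hend [ 0.4496  0.1329 -0.0048] 0.03521512929448991
d1 [ 0.6347  0.2432 -0.0008] 0.014494138464761042
d2 [ 0.6438  0.1835 -0.0005] 0.014000679940797522
d3 [0.6407 0.1196 0.0002] 0.014618835213348483
cell [ 0.515 -0.013  0.026] 0.02851794992147022
rodtop [ 0.6717 -0.2306  0.3145] 0.0008924786517283443
weighttop [ 0.5626 -0.2037  0.1653] 0.0007879486777890499
b1 [ 0.7688 -0.2033  0.0047] 0.0021975301288440674
b2 [ 0.7574 -0.2938  0.011 ] 0.008622112144846136
b3 [ 0.5969 -0.2687 -0.0005] 1.5844078225245586e-05
b4 [ 0.6099 -0.1657  0.0218] 0.002899025131010678
tip [ 0.5506 -0.1991  0.2025] 0.0027290154837722813
clampjoint [ 0.6678 -0.2277  0.1982] 0.001789419373893959
z rimFar [0.7372 0.2136 0.042 ]
z rimR [0.659  0.0567 0.042 ]
z rimL [0.6234 0.3181 0.042 ]
z rimH [0.5478 0.1617 0.042 ]
z hend [0.4761 0.1509 0.04  ]
z b1 [ 0.7672 -0.1995  0.018 ]
z b2 [ 0.7497 -0.2981  0.018 ]
z b3 [ 0.5951 -0.2644  0.018 ]
z b4 [ 0.6124 -0.1643  0.018 ]
z wt [ 0.5632 -0.2032  0.165 ]
z rodtop [ 0.6716 -0.229   0.318 ]
z tip [ 0.5472 -0.2023  0.196 ]
z arm [ 0.6575 -0.2252  0.196 ]
```

The tray crop used a vertical scale of 2, not 2.667. I'll fix that.

Run:
```python
from h import *
np.set_printoptions(precision=4,suppress=True)
t1=lambda X,Y:((X+.5)/(400/150)-.5+195,(Y+.5)/2-.5+160)
s1=lambda X,Y:((X+.5)/4-.5+210,(Y-300+.5)/4-.5+250)
for n,a,b,z in [("rimFar",t1(127,17),s1(66,362),.042),("rimR",t1(284,97),s1(309,340),.042),("rimL",t1(19,130),s1(67,507),.042),("rimH",t1(176,209),s1(333,478),.042),("hend",t1(186,281),s1(440,527),.04),
 ("d1",t1(93,115),s1(133,476),.018),("d2",t1(152,107),s1(188,435),.018),("d3",t1(214,110),s1(255,404),.018),("cell",t1(334,222),s1(504,374),.061)]:
    print(n,*tri(a,b),onz("top",a,z))
```

```text
rimFar [0.7314 0.2135 0.0416] 6.656541569976591e-05 [0.7313 0.2135 0.042 ]
rimR [0.6263 0.0556 0.0372] 0.0012951826578529 [0.6267 0.0563 0.042 ]
rimL [0.5804 0.3177 0.0395] 7.63014970699425e-05 [0.5803 0.3171 0.042 ]
rimH [0.4782 0.1616 0.0351] 0.0001463615197142902 [0.4782 0.1605 0.042 ]
hend [0.3837 0.1494 0.0371] 0.0004913269727749639 [0.3843 0.1494 0.04  ]
d1 [0.6025 0.2486 0.018 ] 0.0011602837352978868 [0.6032 0.2495 0.018 ]
d2 [0.6137 0.1892 0.0188] 0.001291485003957317 [0.6147 0.1903 0.018 ]
d3 [0.6103 0.1267 0.0181] 0.001447981601499763 [0.6113 0.1277 0.018 ]
cell [0.4621 0.0042 0.0568] 0.0013802800270414442 [0.4632 0.0052 0.061 ]
```

Triangulation is consistent, to about 1 mm:
- **Weight:** (0.5635, -0.204), cylinder top at z 0.165.
- **Hook arm:** yaw about -13°.
- **Tray:** centre (0.604, 0.187), handle direction about 10.5°.

I'll move to a point in front of the hook first.

```bash
python3 -m crank '[{"dx":0.015,"dy":0.037,"dz":0.005,"twist":-7,"grip":1},{"dx":0.03,"dy":0.074,"dz":0.01,"twist":-14,"grip":1},{"dx":0.045,"dy":0.111,"dz":0.015,"twist":-21,"grip":1},{"dx":0.06,"dy":0.148,"dz":0.015,"twist":-28,"grip":1},{"dx":0.075,"dy":0.185,"dz":0.015,"twist":-35,"grip":1}]' 20
python3 -m crank '[{"dx":0.015,"dy":0.037,"dz":0,"twist":-3,"grip":1},{"dx":0.03,"dy":0.074,"dz":0,"twist":-3,"grip":1},{"dx":0.045,"dy":0.111,"dz":0,"twist":-3,"grip":1},{"dx":0.06,"dy":0.148,"dz":0,"twist":-3,"grip":1},{"dx":0.075,"dy":0.185,"dz":0,"twist":-3,"grip":1}]'
python3 -m crank '[{"dx":0.015,"dy":0.03,"dz":0,"twist":0,"grip":1},{"dx":0.03,"dy":0.059,"dz":0,"twist":0,"grip":1},{"dx":0.03,"dy":0.059,"dz":0,"twist":0,"grip":1},{"dx":0.03,"dy":0.059,"dz":0,"twist":0,"grip":1},{"dx":0.03,"dy":0.059,"dz":0,"twist":0,"grip":1}]'
```

```text
t: 0.52
eef_pos: [0.3604, -0.4287, 0.2415]
ee_rot: [3.142, 0.0, 2.98]
force: [0.8, -0.7, 0.4]
width: 0.0874
gripper_force: 0.0
t: 0.93
eef_pos: [0.4352, -0.2435, 0.2416]
ee_rot: [3.141, 0.0, 2.934]
force: [0.4, -0.6, -0.2]
width: 0.0877
gripper_force: 0.0
t: 1.35
eef_pos: [0.4649, -0.1862, 0.2413]
ee_rot: [-3.142, -0.001, 2.935]
force: [-0.5, 0.4, 0.1]
width: 0.0872
gripper_force: 0.0
```

```bash
python3 -m crank '[{"dx":0.025,"dy":-0.004,"twist":-1,"grip":1},{"dx":0.05,"dy":-0.009,"twist":-1,"grip":1},{"dx":0.075,"dy":-0.014,"twist":-1,"grip":1},{"dx":0.0985,"dy":-0.018,"twist":-1,"grip":1},{"dx":0.0985,"dy":-0.018,"twist":-1,"grip":1}]'
python3 -m crank '[{"dz":-0.01,"grip":1},{"dz":-0.02,"grip":1},{"dz":-0.03,"grip":1},{"dz":-0.04,"grip":1},{"dz":-0.04,"grip":1}]'
python3 - <<'E'
from h import *
s=arm.grab_frame("side")[:,:,::-1];t=arm.grab_frame("top")[:,:,::-1]
c=lambda im,x,y,w,h:cv2.resize(im[y:y+h,x:x+w],(400,500),interpolation=cv2.INTER_CUBIC)
cv2.imwrite("pics/g1.png",np.hstack([c(t,360,140,120,150),c(s,300,120,120,150)]))
E
```

```text
invalid input at $[0]: expected keys dx, dy, dz, twist, grip
invalid input at $[0]: expected keys dx, dy, dz, twist, grip
```

View pics/g1.png

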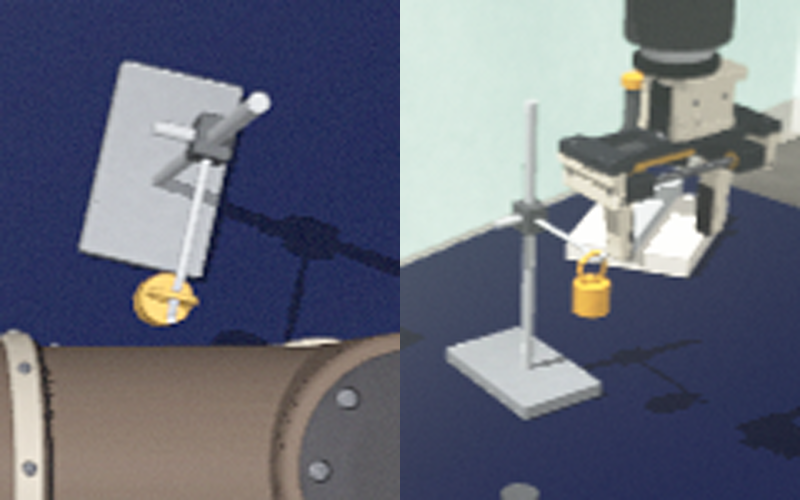

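All five keys are required, so nothing moved. The picture shows the gripper in front of the hook, wide side across the arm, with the weight hanging at side-crop (592,290). I'll repeat the moves with full rows.

```bash
python3 -m crank '[{"dx":0.025,"dy":-0.004,"dz":0,"twist":-1,"grip":1},{"dx":0.05,"dy":-0.009,"dz":0,"twist":-1,"grip":1},{"dx":0.075,"dy":-0.014,"dz":0,"twist":-1,"grip":1},{"dx":0.0985,"dy":-0.018,"dz":0,"twist":-1,"grip":1},{"dx":0.0985,"dy":-0.018,"dz":0,"twist":-1,"grip":1}]'
python3 -m crank '[{"dx":0,"dy":0,"dz":-0.015,"twist":0,"grip":1},{"dx":0,"dy":0,"dz":-0.03,"twist":0,"grip":1},{"dx":0,"dy":0,"dz":-0.045,"twist":0,"grip":1},{"dx":0,"dy":0,"dz":-0.06,"twist":0,"grip":1},{"dx":0,"dy":0,"dz":-0.06,"twist":0,"grip":1}]'
python3 - <<'E'
from h import *
s=arm.grab_frame("side")[:,:,::-1];t=arm.grab_frame("top")[:,:,::-1]
c=lambda im,x,y,w,h:cv2.resize(im[y:y+h,x:x+w],(400,500),interpolation=cv2.INTER_CUBIC)
cv2.imwrite("pics/g2.png",np.hstack([c(t,360,140,120,150),c(s,310,130,80,100)]))
E
```

```text
t: 1.87
eef_pos: [0.5662, -0.2064, 0.2403]
ee_rot: [-3.141, -0.001, 2.915]
force: [0.1, -0.3, 0.3]
width: 0.088
gripper_force: 0.0
t: 2.28
eef_pos: [0.561, -0.2051, 0.1784]
ee_rot: [3.142, -0.005, 2.914]
force: [-0.8, 0.0, -0.9]
width: 0.0878
gripper_force: 0.0
```

View pics/g2.png

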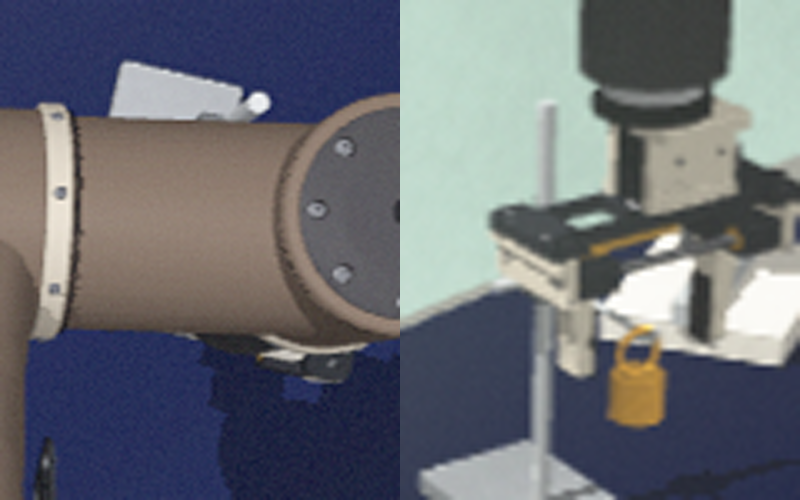

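The weight sits midway between the two fingertips, at side-crop (576,370) and (715,340). I'll descend to z about 0.145 and close.

```bash
python3 -m crank '[{"dx":0,"dy":0,"dz":-0.01,"twist":0,"grip":1},{"dx":0,"dy":0,"dz":-0.02,"twist":0,"grip":1},{"dx":0,"dy":0,"dz":-0.034,"twist":0,"grip":1},{"dx":0,"dy":0,"dz":-0.034,"twist":0,"grip":1},{"dx":0,"dy":0,"dz":-0.034,"twist":0,"grip":1}]'
python3 -m crank '[{"dx":0,"dy":0,"dz":0,"twist":0,"grip":0.5},{"dx":0,"dy":0,"dz":0,"twist":0,"grip":0.2},{"dx":0,"dy":0,"dz":0,"twist":0,"grip":0.1},{"dx":0,"dy":0,"dz":0,"twist":0,"grip":0},{"dx":0,"dy":0,"dz":0,"twist":0,"grip":-0.1}]' 15
python3 -m crank '[{"dx":0,"dy":0,"dz":0,"twist":0,"grip":-1},{"dx":0,"dy":0,"dz":0,"twist":0,"grip":-1},{"dx":0,"dy":0,"dz":0,"twist":0,"grip":-1},{"dx":0,"dy":0,"dz":0,"twist":0,"grip":-1},{"dx":0,"dy":0,"dz":0,"twist":0,"grip":-1}]' 25
```

```text
t: 2.8
eef_pos: [0.5631, -0.2044, 0.1469]
ee_rot: [-3.141, -0.002, 2.917]
force: [-0.5, -0.0, 1.4]
width: 0.0877
gripper_force: 0.0
t: 3.22
eef_pos: [0.5638, -0.2044, 0.148]
ee_rot: [3.141, 0.001, 2.917]
force: [-0.2, -0.8, -0.2]
width: 0.0599
gripper_force: 0.0
t: 3.63
eef_pos: [0.5637, -0.2044, 0.1476]
ee_rot: [-3.141, -0.0, 2.917]
force: [0.1, -0.9, 0.1]
width: 0.0353
gripper_force: 25.0
```

Gripped at 35 mm. Now raise 14 mm and draw back along the stand's -x, a (-0.974, 0.225) direction.

```bash
python3 -m crank '[{"dx":0,"dy":0,"dz":0.005,"twist":0,"grip":-1},{"dx":0,"dy":0,"dz":0.01,"twist":0,"grip":-1},{"dx":0,"dy":0,"dz":0.014,"twist":0,"grip":-1},{"dx":0,"dy":0,"dz":0.014,"twist":0,"grip":-1},{"dx":0,"dy":0,"dz":0.014,"twist":0,"grip":-1}]' 40
python3 - <<'E'
from h import *
s=arm.grab_frame("side")[:,:,::-1]
cv2.imwrite("pics/g3.png",cv2.resize(s[150:225,320:400],(640,600),interpolation=cv2.INTER_CUBIC))
E
```

```text
t: 4.05
eef_pos: [0.5638, -0.2044, 0.162]
ee_rot: [3.141, 0.001, 2.917]
force: [0.5, -0.0, -2.1]
width: 0.0352
gripper_force: 40.0
```

View pics/g3.png

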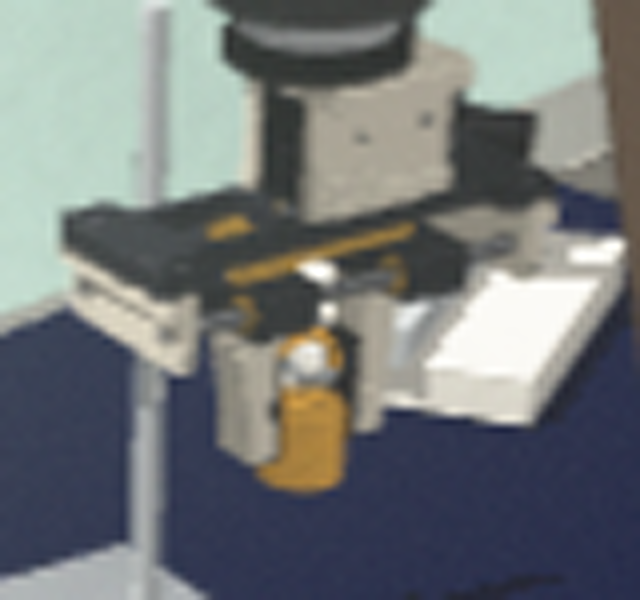

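The weight is held: the ring at (310,355) is raised around the hook tip, and the force of -2.1 N is roughly its own weight. Now draw it out.

```bash
python3 -m crank '[{"dx":-0.008,"dy":0.002,"dz":0,"twist":0,"grip":-1},{"dx":-0.018,"dy":0.004,"dz":0,"twist":0,"grip":-1},{"dx":-0.028,"dy":0.0065,"dz":0,"twist":0,"grip":-1},{"dx":-0.039,"dy":0.009,"dz":0,"twist":0,"grip":-1},{"dx":-0.049,"dy":0.011,"dz":0,"twist":0,"grip":-1}]'
python3 -m crank '[{"dx":-0.012,"dy":0.003,"dz":0,"twist":0,"grip":-1},{"dx":-0.024,"dy":0.0055,"dz":0,"twist":0,"grip":-1},{"dx":-0.036,"dy":0.008,"dz":0,"twist":0,"grip":-1},{"dx":-0.048,"dy":0.011,"dz":0,"twist":0,"grip":-1},{"dx":-0.055,"dy":0.0125,"dz":0,"twist":0,"grip":-1}]'
```

```text
t: 4.52
eef_pos: [0.513, -0.1931, 0.1616]
ee_rot: [3.142, -0.0, 2.917]
force: [-0.0, -0.1, -3.1]
width: 0.0345
gripper_force: 40.0
t: 4.93
eef_pos: [0.4578, -0.1805, 0.1617]
ee_rot: [3.141, -0.0, 2.917]
force: [0.1, 0.3, -3.1]
width: 0.0347
gripper_force: 40.0
```

Free of the hook. Now over the tray's empty third: target (0.547, 0.1765), twist +23.

```bash
python3 -m crank '[{"dx":0.009,"dy":0.036,"dz":0,"twist":5,"grip":-1},{"dx":0.018,"dy":0.072,"dz":0,"twist":10,"grip":-1},{"dx":0.027,"dy":0.108,"dz":0,"twist":15,"grip":-1},{"dx":0.036,"dy":0.144,"dz":0,"twist":20,"grip":-1},{"dx":0.045,"dy":0.18,"dz":0,"twist":23,"grip":-1}]'
python3 -m crank '[{"dx":0.009,"dy":0.036,"dz":0,"twist":0,"grip":-1},{"dx":0.018,"dy":0.072,"dz":0,"twist":0,"grip":-1},{"dx":0.027,"dy":0.108,"dz":0,"twist":0,"grip":-1},{"dx":0.036,"dy":0.144,"dz":0,"twist":0,"grip":-1},{"dx":0.044,"dy":0.177,"dz":0,"twist":0,"grip":-1}]'
python3 -m crank '[{"dx":0,"dy":0,"dz":-0.015,"twist":0,"grip":-1},{"dx":0,"dy":0,"dz":-0.035,"twist":0,"grip":-1},{"dx":0,"dy":0,"dz":-0.06,"twist":0,"grip":-1},{"dx":0,"dy":0,"dz":-0.075,"twist":0,"grip":-1},{"dx":0,"dy":0,"dz":-0.075,"twist":0,"grip":-1}]'
python3 - <<'E'
from h import *
s=arm.grab_frame("side")[:,:,::-1]
cv2.imwrite("pics/g4.png",cv2.resize(s[205:325,200:360],(800,600),interpolation=cv2.INTER_CUBIC))
E
```

```text
t: 5.35
eef_pos: [0.5046, 0.0008, 0.162]
ee_rot: [3.142, 0.001, -2.96]
force: [1.2, -0.2, -1.9]
width: 0.0346
gripper_force: 40.0
t: 5.77
eef_pos: [0.5487, 0.1784, 0.1618]
ee_rot: [3.141, 0.001, -2.964]
force: [0.8, -0.3, -2.1]
width: 0.0345
gripper_force: 40.0
t: 6.18
eef_pos: [0.5463, 0.175, 0.0831]
ee_rot: [-3.14, -0.006, -2.965]
force: [-0.1, -0.7, -2.5]
width: 0.0347
gripper_force: 40.0
```

View pics/g4.png

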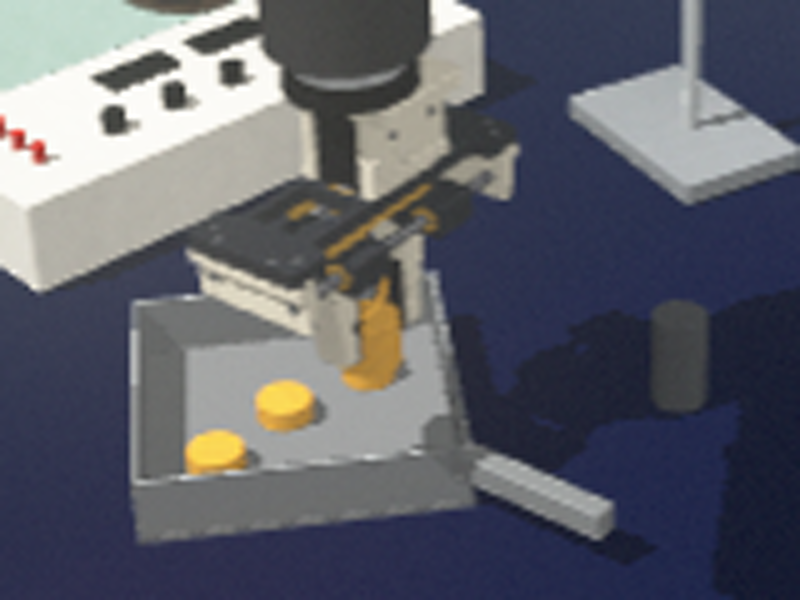

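The weight hangs over the tray near the handle end, with its base at (370,375) in the crop and the third disc hidden behind it. Lowering to the floor.

```bash
python3 -m crank '[{"dx":0,"dy":0,"dz":-0.015,"twist":0,"grip":-1},{"dx":0,"dy":0,"dz":-0.03,"twist":0,"grip":-1},{"dx":0,"dy":0,"dz":-0.045,"twist":0,"grip":-1},{"dx":0,"dy":0,"dz":-0.055,"twist":0,"grip":-1},{"dx":0,"dy":0,"dz":-0.055,"twist":0,"grip":-1}]'
python3 -m crank '[{"dx":0,"dy":0,"dz":-0.004,"twist":0,"grip":-1},{"dx":0,"dy":0,"dz":-0.008,"twist":0,"grip":-1},{"dx":0,"dy":0,"dz":-0.011,"twist":0,"grip":-1},{"dx":0,"dy":0,"dz":-0.011,"twist":0,"grip":-1},{"dx":0,"dy":0,"dz":-0.011,"twist":0,"grip":-1}]'
```

```text
t: 6.65
eef_pos: [0.5482, 0.1757, 0.0308]
ee_rot: [-3.141, -0.001, -2.965]
force: [0.4, -0.7, -0.9]
width: 0.035
gripper_force: 40.0
t: 7.07
eef_pos: [0.5488, 0.1761, 0.0208]
ee_rot: [3.142, 0.0, -2.965]
force: [-0.1, -0.0, -3.1]
width: 0.0351
gripper_force: 40.0
```

```bash
python3 -m crank '[{"dx":0,"dy":0,"dz":-0.001,"twist":0,"grip":-1},{"dx":0,"dy":0,"dz":-0.002,"twist":0,"grip":-1},{"dx":0,"dy":0,"dz":-0.002,"twist":0,"grip":-1},{"dx":0,"dy":0,"dz":-0.002,"twist":0,"grip":-0.1},{"dx":0,"dy":0,"dz":-0.002,"twist":0,"grip":0}]'
python3 -m crank '[{"dx":0,"dy":0,"dz":0,"twist":0,"grip":0.15},{"dx":0,"dy":0,"dz":0,"twist":0,"grip":0.15},{"dx":0,"dy":0,"dz":0,"twist":0,"grip":0.15},{"dx":0,"dy":0,"dz":0,"twist":0,"grip":0.15},{"dx":0,"dy":0,"dz":0,"twist":0,"grip":0.15}]'
python3 -m crank '[{"dx":0,"dy":0,"dz":0.01,"twist":0,"grip":0.15},{"dx":0,"dy":0,"dz":0.025,"twist":0,"grip":0.15},{"dx":0,"dy":0,"dz":0.045,"twist":0,"grip":0.15},{"dx":0,"dy":0,"dz":0.075,"twist":0,"grip":0.15},{"dx":0,"dy":0,"dz":0.11,"twist":0,"grip":0.15}]'
python3 -m crank '[{"dx":-0.04,"dy":0,"dz":0,"twist":0,"grip":0.15},{"dx":-0.08,"dy":0,"dz":0,"twist":0,"grip":0.15},{"dx":-0.115,"dy":-0.01,"dz":0,"twist":0,"grip":0.15},{"dx":-0.115,"dy":-0.022,"dz":0,"twist":0,"grip":0.15},{"dx":-0.115,"dy":-0.022,"dz":0,"twist":0,"grip":0.15}]'
python3 - <<'E'
from h import *
s=arm.grab_frame("side")[:,:,::-1];t=arm.grab_frame("top")[:,:,::-1]
c=lambda im,x,y,w,h:cv2.resize(im[y:y+h,x:x+w],(400,400),interpolation=cv2.INTER_CUBIC)
cv2.imwrite("pics/g5.png",np.hstack([c(t,190,160,150,150),c(s,210,210,130,130)]))
E
```

```text
t: 7.48
eef_pos: [0.549, 0.1763, 0.0189]
ee_rot: [3.141, 0.001, -2.965]
force: [0.2, 0.2, -0.2]
width: 0.0415
gripper_force: 0.0
t: 7.9
eef_pos: [0.5487, 0.1761, 0.0187]
ee_rot: [3.142, 0.0, -2.965]
force: [-0.5, -0.5, 0.1]
width: 0.0501
gripper_force: 0.0
t: 8.32
eef_pos: [0.5476, 0.1754, 0.1291]
ee_rot: [-3.14, -0.003, -2.965]
force: [2.2, 0.4, -0.9]
width: 0.0504
gripper_force: 0.0
t: 8.73
eef_pos: [0.4318, 0.1528, 0.1298]
ee_rot: [3.141, 0.001, -2.963]
force: [0.6, -0.2, 0.3]
width: 0.0507
gripper_force: 0.0
```

View pics/g5.png

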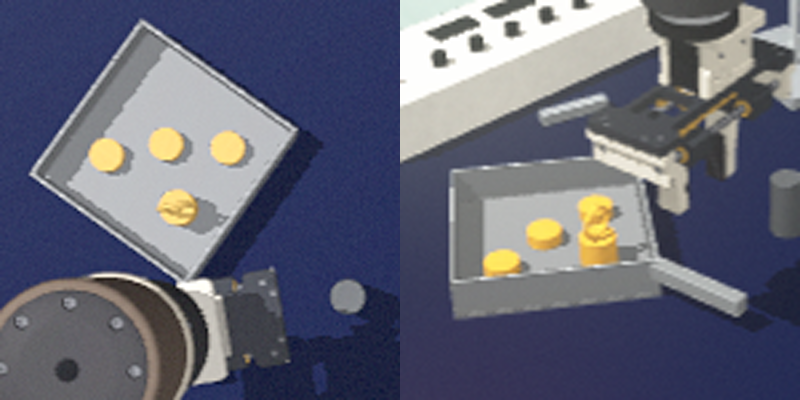

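The weight stands upright in the tray at top-crop (177,207), all three discs are undisturbed, and the gripper is over the handle. I'll descend and grip it.

```bash
python3 -m crank '[{"dx":0,"dy":0,"dz":-0.02,"twist":0,"grip":0.5},{"dx":0,"dy":0,"dz":-0.04,"twist":0,"grip":0.5},{"dx":0,"dy":0,"dz":-0.06,"twist":0,"grip":0.5},{"dx":0,"dy":0,"dz":-0.07,"twist":0,"grip":0.5},{"dx":0,"dy":0,"dz":-0.07,"twist":0,"grip":0.5}]'
python3 -m crank '[{"dx":0,"dy":0.001,"dz":-0.015,"twist":0,"grip":0.5},{"dx":0,"dy":0.001,"dz":-0.03,"twist":0,"grip":0.5},{"dx":0,"dy":0.001,"dz":-0.04,"twist":0,"grip":0.5},{"dx":0,"dy":0.001,"dz":-0.048,"twist":0,"grip":0.5},{"dx":0,"dy":0.001,"dz":-0.048,"twist":0,"grip":0.5}]'
python3 -m crank '[{"dx":0,"dy":0,"dz":0,"twist":0,"grip":0.1},{"dx":0,"dy":0,"dz":0,"twist":0,"grip":-0.2},{"dx":0,"dy":0,"dz":0,"twist":0,"grip":-0.4},{"dx":0,"dy":0,"dz":0,"twist":0,"grip":-0.5},{"dx":0,"dy":0,"dz":0,"twist":0,"grip":-0.6}]' 15
python3 -m crank '[{"dx":0,"dy":0,"dz":0,"twist":0,"grip":-0.7},{"dx":0,"dy":0,"dz":0,"twist":0,"grip":-1},{"dx":0,"dy":0,"dz":0,"twist":0,"grip":-1},{"dx":0,"dy":0,"dz":0,"twist":0,"grip":-1},{"dx":0,"dy":0,"dz":0,"twist":0,"grip":-1}]' 15
```

```text
t: 9.25
eef_pos: [0.4333, 0.1535, 0.0565]
ee_rot: [-3.139, -0.004, -2.966]
force: [-0.4, -0.5, -0.5]
width: 0.0652
gripper_force: 0.0
t: 9.67
eef_pos: [0.4338, 0.155, 0.0097]
ee_rot: [-3.141, -0.001, -2.965]
force: [0.1, 0.2, -0.9]
width: 0.0657
gripper_force: 0.0
t: 10.08
eef_pos: [0.4339, 0.1554, 0.0111]
ee_rot: [3.141, 0.001, -2.965]
force: [-0.6, -1.0, 0.1]
width: 0.0379
gripper_force: 0.0
t: 10.5
eef_pos: [0.4339, 0.1554, 0.0108]
ee_rot: [3.141, 0.0, -2.964]
force: [-2.3, 1.7, 2.5]
width: 0.016
gripper_force: 15.0
```

Handle gripped at 16 mm. I'll tilt about the far bottom corner at (0.7335, 0.2125), starting with an arc to 10° and checking the forces.

```bash
python3 -m crank '[{"dx":0.0005,"dy":0,"dz":0.0053,"twist":0,"grip":-1},{"dx":0.001,"dy":0.0002,"dz":0.0106,"twist":0,"grip":-1},{"dx":0.0018,"dy":0.0003,"dz":0.0159,"twist":0,"grip":-1},{"dx":0.0027,"dy":0.0005,"dz":0.0212,"twist":0,"grip":-1},{"dx":0.0037,"dy":0.0007,"dz":0.0265,"twist":0,"grip":-1}]' 25
python3 -m crank '[{"dx":0.001,"dy":0.0002,"dz":0.0052,"twist":0,"grip":-1},{"dx":0.0021,"dy":0.0004,"dz":0.0104,"twist":0,"grip":-1},{"dx":0.0033,"dy":0.0006,"dz":0.0156,"twist":0,"grip":-1},{"dx":0.0045,"dy":0.0008,"dz":0.0208,"twist":0,"grip":-1},{"dx":0.0059,"dy":0.0011,"dz":0.026,"twist":0,"grip":-1}]'
```

```text
t: 10.92
eef_pos: [0.4369, 0.1554, 0.0375]
ee_rot: [-3.141, -0.001, -2.965]
force: [-1.0, 0.2, -4.7]
width: 0.0158
gripper_force: 25.0
t: 11.33
eef_pos: [0.4433, 0.1569, 0.0636]
ee_rot: [3.142, 0.0, -2.965]
force: [-0.6, 0.4, -4.9]
width: 0.0155
gripper_force: 25.0
```

```bash
python3 -m crank '[{"dx":0.0015,"dy":0.0003,"dz":0.0051,"twist":0,"grip":-1},{"dx":0.003,"dy":0.0006,"dz":0.0102,"twist":0,"grip":-1},{"dx":0.0047,"dy":0.0009,"dz":0.0153,"twist":0,"grip":-1},{"dx":0.0065,"dy":0.0012,"dz":0.0204,"twist":0,"grip":-1},{"dx":0.0083,"dy":0.0016,"dz":0.0254,"twist":0,"grip":-1}]'
python3 -m crank '[{"dx":0.002,"dy":0.0004,"dz":0.0049,"twist":0,"grip":-1},{"dx":0.004,"dy":0.0008,"dz":0.0098,"twist":0,"grip":-1},{"dx":0.006,"dy":0.0012,"dz":0.0148,"twist":0,"grip":-1},{"dx":0.0081,"dy":0.0016,"dz":0.0197,"twist":0,"grip":-1},{"dx":0.0103,"dy":0.002,"dz":0.0246,"twist":0,"grip":-1}]'
python3 -m crank '[{"dx":0.0024,"dy":0.0004,"dz":0.0047,"twist":0,"grip":-1},{"dx":0.0049,"dy":0.0009,"dz":0.0094,"twist":0,"grip":-1},{"dx":0.0074,"dy":0.0014,"dz":0.0142,"twist":0,"grip":-1},{"dx":0.0099,"dy":0.0018,"dz":0.0189,"twist":0,"grip":-1},{"dx":0.0124,"dy":0.0023,"dz":0.0236,"twist":0,"grip":-1}]'
python3 -m crank '[{"dx":0.0028,"dy":0.0005,"dz":0.0045,"twist":0,"grip":-1},{"dx":0.0057,"dy":0.001,"dz":0.009,"twist":0,"grip":-1},{"dx":0.0086,"dy":0.0016,"dz":0.0135,"twist":0,"grip":-1},{"dx":0.0114,"dy":0.0022,"dz":0.018,"twist":0,"grip":-1},{"dx":0.0143,"dy":0.0028,"dz":0.0224,"twist":0,"grip":-1}]'
python3 -m crank '[{"dx":0.002,"dy":0.0004,"dz":0.003,"twist":0,"grip":-1},{"dx":0.004,"dy":0.0008,"dz":0.006,"twist":0,"grip":-1},{"dx":0.006,"dy":0.0011,"dz":0.0085,"twist":0,"grip":-1},{"dx":0.006,"dy":0.0011,"dz":0.0085,"twist":0,"grip":-1},{"dx":0.006,"dy":0.0011,"dz":0.0085,"twist":0,"grip":-1}]'
python3 - <<'E'
from h import *
s=arm.grab_frame("side")[:,:,::-1];t=arm.grab_frame("top")[:,:,::-1]
c=lambda im,x,y,w,h:cv2.resize(im[y:y+h,x:x+w],(400,400),interpolation=cv2.INTER_CUBIC)
cv2.imwrite("pics/g6.png",np.hstack([c(t,190,140,150,150),c(s,210,200,130,130)]))
E
```

```text
t: 11.75
eef_pos: [0.4517, 0.1585, 0.089]
ee_rot: [-3.142, -0.0, -2.965]
force: [-0.1, 1.3, -4.8]
width: 0.0158
gripper_force: 25.0
t: 12.17
eef_pos: [0.4625, 0.1608, 0.1138]
ee_rot: [3.141, 0.001, -2.965]
force: [1.5, 0.9, -3.9]
width: 0.016
gripper_force: 25.0
t: 12.58
eef_pos: [0.4745, 0.1629, 0.1371]
ee_rot: [3.142, 0.0, -2.965]
force: [1.0, 0.3, -4.4]
width: 0.0159
gripper_force: 25.0
t: 13.0
eef_pos: [0.4888, 0.1657, 0.1595]
ee_rot: [-3.142, -0.0, -2.965]
force: [1.5, 0.7, -4.0]
width: 0.0157
gripper_force: 25.0
t: 13.42
eef_pos: [0.4946, 0.1667, 0.1676]
ee_rot: [3.142, -0.0, -2.965]
force: [1.0, 0.8, -3.1]
width: 0.016
gripper_force: 25.0
```

View pics/g6.png

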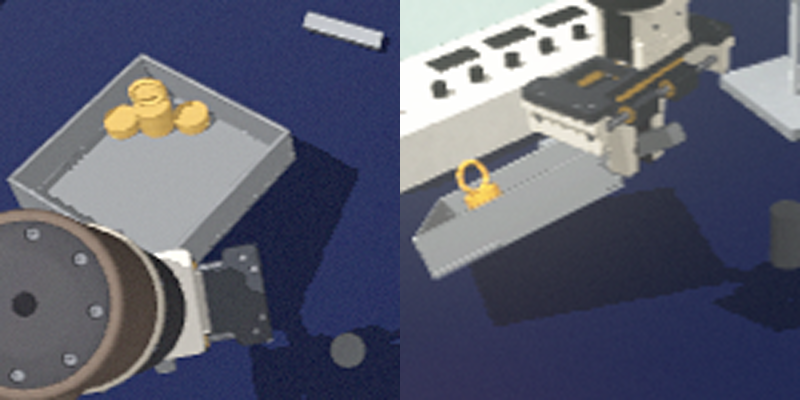

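The picture shows all four weights gathered in the far corner: the discs at top-crop (122,122), (192,117) and (148,88), and the weight at (157,115). The estimated distances to the corner are no more than about 70 mm. Tray tilt is about 32°, and the magnet and dry cell are clear of it. I'll let it settle, check that nothing moves between two frames, then hand in.

```bash
for i in 1 2; do python3 -m crank '[{"dx":0,"dy":0,"dz":0,"twist":0,"grip":-1},{"dx":0,"dy":0,"dz":0,"twist":0,"grip":-1},{"dx":0,"dy":0,"dz":0,"twist":0,"grip":-1},{"dx":0,"dy":0,"dz":0,"twist":0,"grip":-1},{"dx":0,"dy":0,"dz":0,"twist":0,"grip":-1}]'; python3 -c "
from h import *
cv2.imwrite('pics/e$i.png',arm.grab_frame('top'))"; done
python3 - <<'E'
import cv2,numpy as np
from station import arm
a,b=[cv2.GaussianBlur(cv2.imread(f"pics/e{i}.png"),(5,5),0)[150:260,190:310].astype(int) for i in(1,2)]
d=abs(a-b).max();print("maxdiff",d)
if d<25: print(arm.job_done())
E
```

```text
t: 13.93
eef_pos: [0.4945, 0.1667, 0.1676]
ee_rot: [-3.142, -0.0, -2.965]
force: [0.4, 0.7, -2.8]
width: 0.0158
gripper_force: 25.0
t: 14.4
eef_pos: [0.4945, 0.1667, 0.1676]
ee_rot: [-3.142, -0.0, -2.965]
force: [0.6, 0.6, -3.5]
width: 0.0159
gripper_force: 25.0
maxdiff 9
the job is handed in; nothing more can be done
None
```

The job is handed in (the call returned no verdict): the brass weight is off the hook, and all four weights were at rest in the far corner of the tray, which the gripper holds tilted at about 32°, clear of the other equipment.

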